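Rack the bolts in order and show the third to the inspection camera

ROBOT

A 6-joint arm with a two-finger parallel gripper is mounted at the origin on a cart in front of the work surface, level with it; the furniture and walls round the work are solid. World frame = base frame: x ahead of the robot, y to its left, z up, the work surface at z = 0. Lengths are in m, angles in degrees, forces in N, time in s.
With the tool pointing down it reaches from about 0.35 to 0.875 m from the base axis. Payload 15.5 kg.
Tool frame: the origin (TCP) lies midway between the tips of the shut fingers; the grasp point (between the pads) lies 19 mm behind it; z points along the fingers, y is the line along which they close (so a half turn about z gives the same grasp; the last joint's range is limited). The gripper opens to 85 mm and grips with 20 to 120 N. Pads are 22 mm wide; open, the fingers measure 114 mm over their backs; the gripper's body (76 mm by 85 mm) begins 54 mm behind the grasp point. The pads swing forward as they close: fully open they stand 13 mm farther back than shut.
Start: joints at [-77.321, 28.281, 77.091, -0, 74.628, -5.472], TCP at [0.195, -0.594, 0.231] pointing down, gripper open.
Joint ranges: [-166.48, 166.48], [-47.26, 123.95], [12.59, 153.08], [-70.14, 250.14], [6.76, 159.57], [-176.63, 176.63]. Speed limits (degrees/s): [108.29, 108.29, 147.25, 172.46, 172.46, 172.46].

INTERFACE

Orientations are given as [roll, pitch, yaw] about the fixed x, y, z axes, in that order (R = Rz(yaw) Ry(pitch) Rx(roll)).
In Python, from bench import env gives the robot as it stands.
- The arm moves only by the tool carry_out, never from a script. Its argument "moves" is a list of rows, each a list of 2 entries, a list of its own where there are three numbers: the shift along the tool's x, y, z in m, then the turn, a rotation vector about the tool's x, y, z in rad. In form: [[[tx, ty, tz], [wx, wy, wz]], ...]. A call has 1 to 5 rows; each row is the pose to reach, as a shift and turn from the pose commanded when the call began, along the tool's axes at that moment; what a row does not reach only later rows make up. A row lasts 1/12 s, in which the tool goes at most 41.7 mm and 7.16 degrees, less where a joint would pass 70% of its speed; a pose out of reach is approached as far as the arm can. A call with a gripper value outside its range is refused whole. "claw" is the closure, from 0 (fully open) to 1 (shut), set as the call begins (left out, the last holds). The fingers move at their own pace and stop on an object; "grip_force" is the grip in N (left out, the last holds). Time passes only in rows, so rows that repeat a pose let the fingers close. It gives the time, the measured TCP pose, the force, the opening and the grip force at its end, in the units of the state.
- env.get_obs(): the state, without advancing time (a new reading comes with each control period).
- env.get_image(name): name is "side" or "top" or "wrist"; returns the picture (400x640x3 uint8, red, green, blue); there is no depth.
- env.get_calibration(name): a dict with "vertical_fov" (degrees; the focal length in pixels is half the picture's height over the tangent of half this angle, whatever the lens; pixels are square), "cx", "cy" (the principal point, pixels), "world_from_camera" (4x4, takes a point from camera to world coordinates). Camera axes: x right, y down, z forward; pixel columns grow to the right and rows downward; lengths in m; the calibration is good to about 2 mm. A picture is of the moment at which its call begins: read the wrist's pose just before it. get_calibration takes no time and is no camera call; for the wrist camera it gives the pose at the moment of the call.
- env.job_done(): hands the job in; it is judged then, once.
The state is a dict: "clock": time; "qpos": joint angles; "qd": joint speeds; "joint_torque": joint torques, N m; "eef_pos": TCP position; "orientation": TCP orientation; "force": force on the tool from outside, world axes, zero at the start; "wrist_torque": the same for the moment, N m; "grip_width": opening from 0.0 (shut) to 1.0 (fully open); "grasp_force": force on a finger pad.
Only numpy, scipy, OpenCV 4.12 (cv2) and the standard library are available. Lean on these libraries where they do the work, as an engineer would, in place of code of your own. Each camera call takes 0.05 s, during which the arm holds its last target. There are 200 camera calls.

TASK

Stand the two loose flange bolts, head down and fully home, in the bolt rack: one in the one-dot pocket first, then the other in the two-dot pocket (either bolt may go first). Then take the sample bolt out of the three-dot pocket and hold it up to the inspection camera: its head faces the lens, its shank lies along the tilted line of sight, and the head's face is centred on that line 90 mm in front of the lens. Finish while holding it still there in the gripper; do not touch the camera, and leave the two racked bolts and the other things on the bench where they are.

Things in the scene. Friction and masses are not known exactly. Their poses are not given: they have to be found in the camera images.
- bolt_a_mid (a point): first loose bolt, on the bench to the robot's right, nearer than the rack: M10 flange bolt of bare steel, 42 mm high, standing on its head (head 19 mm across and 10 mm high at the bottom, shank 10 mm thick above it, 32 g); grasp the shank. The point is its centre, 21 mm above its underside; z is its axis, from head to shank end
- bolt_b_mid (a point): second loose bolt, the same as the first: M10 flange bolt of bare steel, 42 mm high, standing on its head (head 19 mm across and 10 mm high at the bottom, shank 10 mm thick above it, 32 g); grasp the shank. The point is its centre, 21 mm above its underside; z is its axis, from head to shank end
- sample_mid (a point): sample bolt, standing in the rack's three-dot pocket at the start: M10 flange bolt of bare steel, 42 mm high, standing on its head (head 19 mm across and 10 mm high at the bottom, shank 10 mm thick above it, 32 g); grasp the shank. The point is its centre, 21 mm above its underside; z is its axis, from head to shank end. In the pocket, its head is sunk in and 32 mm of shank stand above the head, from 2 mm below the rack's top upward
- sample_head (a point): centre of the flat outer face of the sample bolt's head (its underside as it stands); same axes as the bolt
- pocket_1 (a point): centre of the floor of the one-dot pocket of the rack, 8 mm above the bench and 12 mm below the rack's top; round pocket 23 mm wide, open above. Axes are the rack's: z up, y along the row toward the one-dot end, x away from the dots. The rack is a black plastic block 66 x 170 x 20 mm screwed to the bench on the robot's right, with three pockets in a row 50 mm apart and one, two or three white dots before each, on the long edge toward the robot
- pocket_2 (a point): centre of the floor of the two-dot pocket of the rack, 8 mm above the bench and 12 mm below the rack's top; round pocket 23 mm wide, open above. Axes are the rack's: z up, y along the row toward the one-dot end, x away from the dots (middle of the row)
- pocket_3 (a point): centre of the floor of the three-dot pocket of the rack, 8 mm above the bench and 12 mm below the rack's top; round pocket 23 mm wide, open above. Axes are the rack's: z up, y along the row toward the one-dot end, x away from the dots
- lens (a point): centre of the front glass of the inspection camera (grey housing and black lens barrel 36 mm across on an aluminium foot 90 x 70 mm, fixed to the bench on the robot's left). The lens is about 94 mm above the bench; z is the line of sight, pointing out of the lens, upward and 30 degrees off vertical, roughly toward the robot
- view_spot (a point): the point 90 mm in front of the lens on its line of sight, in the air about 172 mm above the bench, where the head's face of the sample must be; z is the line of sight, pointing away from the lens
- camera: the foot of the inspection camera; origin on the bench under its middle, z up, -x the way the lens leans; it is fixed
- steel_nut: bystander: steel hexagon nut, 30 x 35 x 16 mm, lying flat; origin at its underside
- stud: bystander: black upright stud, 9 mm thick, 26 mm high; origin at its underside
- block: bystander: ground steel block 20 x 30 x 12 mm; origin at its underside
- oiler: bystander: small oil bottle with a red pointed cap, 35 mm thick, 107 mm high; origin at its underside
- tape: bystander: roll of tape 69 mm across, 18 mm high, lying flat; origin at its underside

How it is judged (in metres and radians):
On the way, in this order (a step that is already met when the one before it is completed fails the run):
1. a loose bolt stands released in the one-dot pocket while the sample is still in its pocket (((horizontal distance between bolt_a_mid and pocket_1 below 0.006 m and angle between bolt_a_mid's own z axis and vertical below 0.12 rad and z of bolt_a_mid in the frame of pocket_1 below 0.0245 m and contact force between bolt_a and the fingers below 0.05 N) or (horizontal distance between bolt_b_mid and pocket_1 below 0.006 m and angle between bolt_b_mid's own z axis and vertical below 0.12 rad and z of bolt_b_mid in the frame of pocket_1 below 0.0245 m and contact force between bolt_b and the fingers below 0.05 N)) and horizontal distance between sample_mid and pocket_3 below 0.006 m and angle between sample_mid's own z axis and vertical below 0.12 rad and z of sample_mid in the frame of pocket_3 below 0.0245 m and contact force between sample and the fingers below 0.05 N), for 0.2 s.
2. the other bolt stands released in the two-dot pocket, the first still in the one-dot pocket, the sample still in its own (all of step 1 and ((horizontal distance between bolt_a_mid and pocket_2 below 0.006 m and angle between bolt_a_mid's own z axis and vertical below 0.12 rad and z of bolt_a_mid in the frame of pocket_2 below 0.0245 m and contact force between bolt_a and the fingers below 0.05 N) or (horizontal distance between bolt_b_mid and pocket_2 below 0.006 m and angle between bolt_b_mid's own z axis and vertical below 0.12 rad and z of bolt_b_mid in the frame of pocket_2 below 0.0245 m and contact force between bolt_b and the fingers below 0.05 N))), for 0.2 s.
At the end, for the whole second after the job is handed in: Both bolts stand released in pockets one and two (6 mm, 7 degrees, bottomed within 3 mm); the gripper holds the sample still, head to the lens, its face within 15 mm of the point 90 mm before the lens, axis within 10 degrees of the line of sight; bystanders within 30 mm of their places (((horizontal distance between bolt_a_mid and pocket_1 below 0.006 m and angle between bolt_a_mid's own z axis and vertical below 0.12 rad and z of bolt_a_mid in the frame of pocket_1 below 0.0245 m and contact force between bolt_a and the fingers below 0.05 N) or (horizontal distance between bolt_b_mid and pocket_1 below 0.006 m and angle between bolt_b_mid's own z axis and vertical below 0.12 rad and z of bolt_b_mid in the frame of pocket_1 below 0.0245 m and contact force between bolt_b and the fingers below 0.05 N)) and ((horizontal distance between bolt_a_mid and pocket_2 below 0.006 m and angle between bolt_a_mid's own z axis and vertical below 0.12 rad and z of bolt_a_mid in the frame of pocket_2 below 0.0245 m and contact force between bolt_a and the fingers below 0.05 N) or (horizontal distance between bolt_b_mid and pocket_2 below 0.006 m and angle between bolt_b_mid's own z axis and vertical below 0.12 rad and z of bolt_b_mid in the frame of pocket_2 below 0.0245 m and contact force between bolt_b and the fingers below 0.05 N)) and distance between sample_head and view_spot below 0.015 m and angle between the z axis of sample_mid and the z axis of view_spot, either way round below 0.17 rad and z of sample_mid in the frame of view_spot above 0.005 m and contact force between sample and the fingers above 1 N and linear speed of sample below 0.02 m/s and angular speed of sample below 0.2 rad/s and contact force between sample and camera below 0.05 N and distance of each of steel_nut, stud, block, oiler, tape from where it was at the start of the episode below 0.03 m); the arm keeps its last pose, push and grip.
It fails at once if the camera is touched with more than 1 N (contact force between camera and anything else above 1 N).
It fails at once if a bystander is moved by more than 30 mm (distance of any of steel_nut, stud, block, oiler, tape from where it was at the start of the episode above 0.03 m).
It also fails if it takes over 72 s, if anything falls off the work surface, if the arm or the gripper's body presses on something with over 40 N, if the wrist force passes 120 N, or if a joint passes its speed limit or range.

## Working session

There is one attempt and no reset: what is moved stays moved. The work goes in short steps, Python scripts to look and compute and a tool call to move; the robot and the scene stay as the last step left them, time stands still between calls to the robot, and variables do not carry over. Pictures are saved under pics/ and viewed, at most 10 in all, crops included, and the job is handed in when it is done.

Besides the shell and the picture viewer there is one more tool, called after "Call:" by a JSON object that holds its "method" and its "body", one argument or row to a line. carry_out: Moves the arm, as the interface text tells. Its arguments: {"type":"object","properties":{"moves":{"type":"array"},"claw":{"type":"number"},"grip_force":{"type":"number"}},"required":["moves"]}

```bash
mkdir -p pics; ls; python3 - <<'E'
from bench import env
import cv2,numpy as np
o=env.get_obs();print({k:np.round(v,3) for k,v in o.items()})
ims=[]
for n in ["side","top","wrist"]:
    im=env.get_image(n);cv2.imwrite(f"pics/{n}0.png",im[:,:,::-1]);c=env.get_calibration(n)
    print(n,c["vertical_fov"],c["cx"],c["cy"],np.round(c["world_from_camera"],4).tolist())
E
```

```text
pics
{'clock': np.float64(0.0), 'qpos': array([-77.323,  28.313,  77.127,   0.   ,  74.626,  -5.472]), 'qd': array([ 0.018,  0.09 ,  0.026,  0.143, -0.017, -0.104]), 'joint_torque': array([ 6.0000e-03, -8.8216e+01, -3.8388e+01,  0.0000e+00,  1.0000e-02,
        0.0000e+00]), 'eef_pos': array([ 0.195, -0.594,  0.231]), 'orientation': array([-1.79934e+02, -7.00000e-03,  1.81500e+01]), 'force': array([0.983, 0.472, 0.951]), 'wrist_torque': array([-0.014,  0.   ,  0.018]), 'grasp_force': np.float64(0.0), 'grip_width': np.float64(1.001)}
side 43.55018885873287 313.5384215038136 191.2959500541223 [[0.8816, -0.1911, 0.4317, -0.1371], [-0.4716, -0.3165, 0.8231, -1.2688], [-0.0207, -0.9292, -0.3691, 0.6983], [0.0, 0.0, 0.0, 1.0]]
top 57.908124030959556 319.86141257707294 199.1149496286478 [[-0.0086, -0.9869, 0.1609, 0.3398], [-0.9998, 0.0114, 0.0163, -0.0513], [-0.0179, -0.1607, -0.9868, 1.267], [0.0, 0.0, 0.0, 1.0]]
wrist 68.87606756579963 320.5617665253695 196.86583246065223 [[0.3113, -0.9177, -0.2467, 0.2558], [-0.9503, -0.3005, -0.0813, -0.5735], [0.0005, 0.2597, -0.9657, 0.3742], [0.0, 0.0, 0.0, 1.0]]
```

View pics/top0.png

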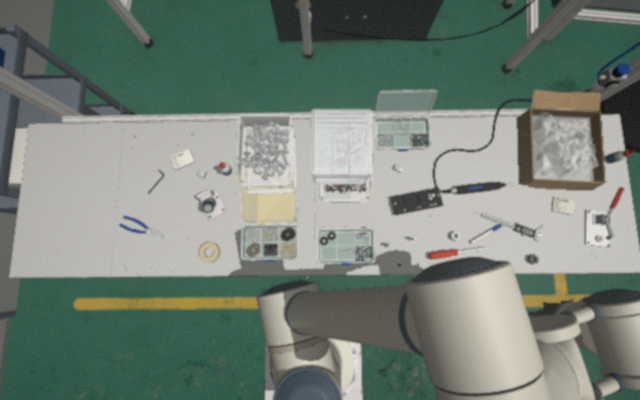

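View pics/side0.png

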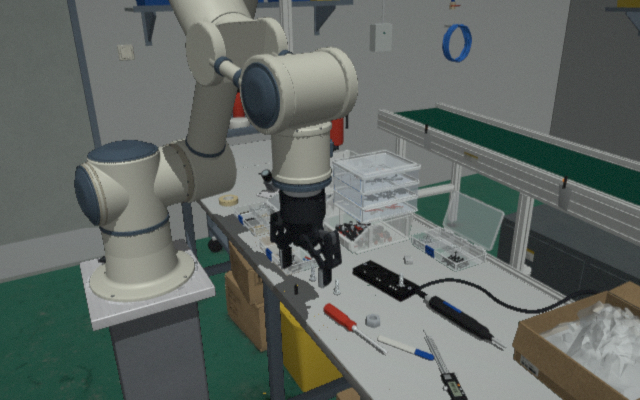

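View pics/wrist0.png

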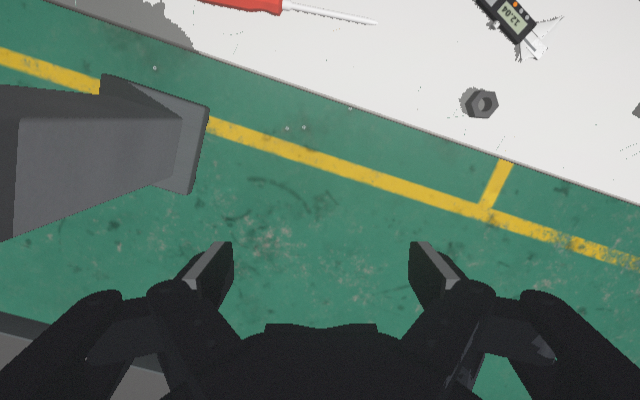

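The top view shows the rack at about (415,202), the loose bolts near (385,244) and (409,238), and the inspection camera near (210,203). In the side view the bolts are at (313,272) and (337,287), and the stud is at (296,290). The wrist view shows only the bench edge and the nut at (480,102).

```bash
cat > h.py <<'E'
from bench import env
import cv2,numpy as np
from scipy.spatial.transform import Rotation as R
def cam(n):
    c=env.get_calibration(n);f=200/np.tan(np.radians(c["vertical_fov"]/2))
    return np.array([[f,0,c["cx"]],[0,f,c["cy"]],[0,0,1]]),np.array(c["world_from_camera"])
def ray(n,uv,C=None):
    K,T=C or cam(n);d=T[:3,:3]@np.linalg.inv(K)@[uv[0],uv[1],1];return T[:3,3],d/np.linalg.norm(d)
def plane(n,uv,z,C=None):
    o,d=ray(n,uv,C);return o+d*(z-o[2])/d[2]
def proj(n,p,C=None):
    K,T=C or cam(n);q=K@(T[:3,:3].T@(np.asarray(p)-T[:3,3]));return q[:2]/q[2]
def tri(rays):
    A=sum(np.eye(3)-np.outer(d,d) for o,d in rays);b=sum((np.eye(3)-np.outer(d,d))@o for o,d in rays);return np.linalg.solve(A,b)
def pose():
    o=env.get_obs();return np.array(o["eef_pos"]),R.from_euler("xyz",o["orientation"],degrees=True)
def go(p,Rt):
    """total shift/turn in tool axes"""
    q,r=pose();return r.inv().apply(np.asarray(p)-q).round(4),(r.inv()*Rt).as_rotvec().round(4)
E
python3 - <<'E'
from h import *
for n,uv,z in [("top",(385,244),.03),("top",(409,238),.03),("top",(391,207),.02),("top",(440,195),.02),("top",(397,168),0.006),("top",(210,203),.094),("top",(453,236),.01),("top",(223,169),.1),("top",(208,252),.018),("top",(532,258),.01),("side",(313,277),.01),("side",(337,292),.01),("side",(296,293),0),("side",(402,278),.05),("side",(373,321),.01)]:
    print(n,uv,plane(n,uv,z).round(3))
t=cv2.imread("pics/top0.png");s=cv2.imread("pics/side0.png")
a=cv2.resize(t[150:270,350:510],(800,600),interpolation=2)
cv2.imwrite("pics/c1.png",a)
E
```

```text
top (385, 244) [ 0.385 -0.25   0.03 ]
top (409, 238) [ 0.404 -0.332  0.03 ]
top (391, 207) [ 0.513 -0.277  0.02 ]
top (440, 195) [ 0.553 -0.449  0.02 ]
top (397, 168) [ 0.655 -0.307  0.006]
top (210, 203) [0.522 0.331 0.094]
top (453, 236) [ 0.411 -0.488  0.01 ]
top (223, 169) [0.635 0.29  0.1  ]
top (208, 252) [0.364 0.356 0.018]
top (532, 258) [ 0.334 -0.75   0.01 ]
side (313, 277) [ 0.382 -0.266  0.01 ]
side (337, 292) [ 0.4   -0.358  0.01 ]
side (296, 293) [ 0.317 -0.297  0.   ]
side (402, 278) [ 0.536 -0.437  0.05 ]
side (373, 321) [ 0.41  -0.499  0.01 ]
```

View pics/c1.png

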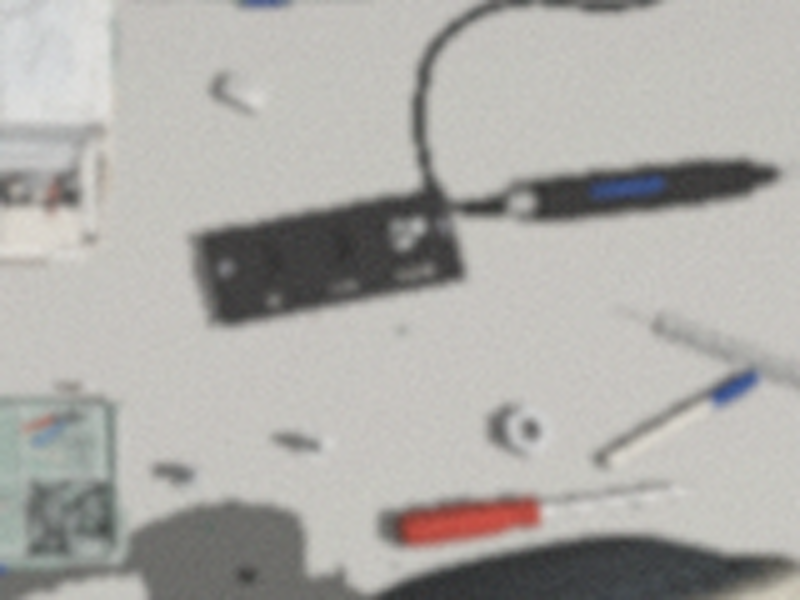

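The crop shows the black rack from (195,240) to (460,280). Its one-dot pocket is on the left near (270,260), and the sample stands on the right at (405,230). The loose bolts are at (175,473) and (298,440), and the stud is at (245,575). Next I'll bring the wrist camera over this area and turn to yaw 103, so the fingers close across the row.

Call:
{"method": "carry_out", "body": {
  "moves": [
    [[0.03,-0.012,-0.01],[0,0,-0.12]],
    [[0.065,-0.026,-0.02],[0,0,-0.24]],
    [[0.1,-0.04,-0.03],[0,0,-0.36]],
    [[0.135,-0.054,-0.04],[0,0,-0.48]],
    [[0.17,-0.068,-0.05],[0,0,-0.6]]
  ],
  "claw": 0.3
}}

```text
clock: 0.57
eef_pos: [0.336, -0.4749, 0.2816]
orientation: [-180.0, -0.0, 52.8]
force: [0.5, -2.1, -0.1]
grip_width: 0.693
grasp_force: 0.0
```

```bash
python3 - <<'E'
from h import *
print(pose()[0],pose()[1].as_euler("xyz",degrees=True),env.get_obs()["grip_width"]);print(go([.45,-.38,.28],R.from_euler("xyz",[180,0,103],degrees=True)))
E
```

```text
[ 0.336033   -0.47490964  0.28157678] [-1.79978550e+02 -1.14873820e-02  5.28459485e+01] 0.6929341264969197
(array([0.1445, 0.0335, 0.0016]), array([-3.000e-04, -4.000e-04, -8.754e-01]))
```

Call:
{"method": "carry_out", "body": {
  "moves": [
    [[0.03,0.007,0],[0,0,-0.12]],
    [[0.06,0.014,0],[0,0,-0.24]],
    [[0.09,0.021,0],[0,0,-0.36]],
    [[0.12,0.028,0],[0,0,-0.48]],
    [[0.145,0.033,0],[0,0,-0.6]]
  ]
}}

```text
clock: 0.98
eef_pos: [0.4509, -0.3797, 0.2811]
orientation: [-180.0, -0.0, 87.3]
force: [0.9, -0.9, -0.1]
grip_width: 0.703
grasp_force: 0.0
```

Call:
{"method": "carry_out", "body": {
  "moves": [
    [[0,0,0],[0,0,-0.12]],
    [[0,0,0],[0,0,-0.24]],
    [[0,0,0],[0,0,-0.275]],
    [[0,0,0],[0,0,-0.275]]
  ]
}}

```text
clock: 1.32
eef_pos: [0.4495, -0.381, 0.281]
orientation: [-180.0, -0.0, 102.8]
force: [-0.4, -0.4, -0.6]
grip_width: 0.702
grasp_force: 0.0
```

```bash
python3 - <<'E'
from h import *
print(pose()[0],pose()[1].as_euler("xyz",degrees=True))
C=cam("wrist");im=env.get_image("wrist");np.savez("w1.npz",K=C[0],T=C[1])
cv2.imwrite("pics/w1.png",im[:,:,::-1])
E
```

```text
[ 0.44951414 -0.38101836  0.28104175] [-1.79983148e+02 -2.54246333e-02  1.02801633e+02]
```

View pics/w1.png

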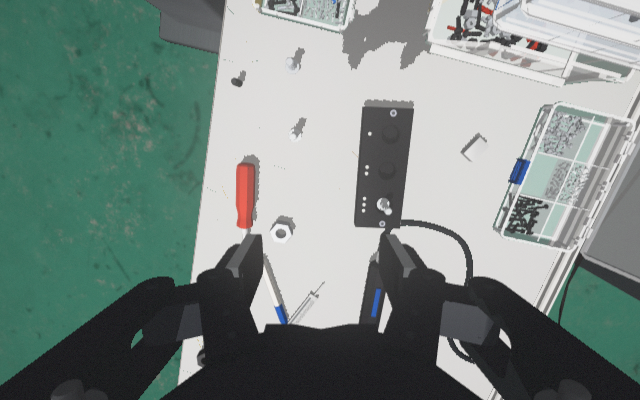

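The wrist view is clear. Rack pockets are at (391,132), (387,170) and about (382,207) with the sample. The loose bolts are at (292,64) and (296,132), the stud at (237,82) and the nut at (282,232).

```bash
python3 - <<'E'
from h import *
im=cv2.imread("pics/w1.png");cv2.imwrite("pics/w1c.png",cv2.resize(im[45:235,225:425],None,fx=3,fy=3,interpolation=2))
g=cv2.cvtColor(im,6)
m=(g<95).astype(np.uint8);m=cv2.morphologyEx(m,cv2.MORPH_CLOSE,np.ones((9,9)));m[:, :345]=0;m[:,425:]=0;m[:95]=0;m[240:]=0;m=cv2.morphologyEx(m,cv2.MORPH_OPEN,np.ones((25,25)))
c=max(cv2.findContours(m,0,1)[0],key=cv2.contourArea);b=cv2.boxPoints(cv2.minAreaRect(c));D=np.load("w1.npz");C=(D["K"],D["T"])
for p in b: print(p,plane("wrist",p,.02,C).round(4))
E
```

```text
[355.6548  197.83249] [ 0.5075 -0.4141  0.02  ]
[362.27917 105.09137] [ 0.484  -0.2889  0.02  ]
[411.88324 108.63452] [ 0.5494 -0.2786  0.02  ]
[405.25885 201.37564] [ 0.5786 -0.4034  0.02  ]
```

View pics/w1c.png

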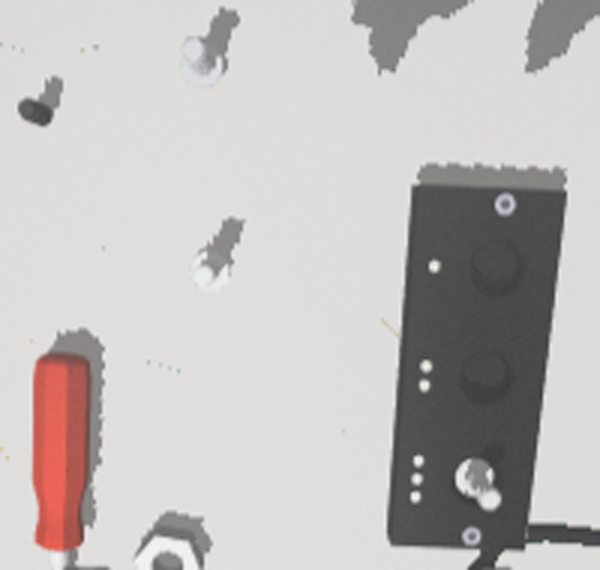

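The enlarged crop gives these positions:
- **Rack corners:** (414,185), (566,190), (525,548) and (390,543).
- **Pocket rims:** (497,267) and (486,376).
- **Shank tops:** (194,48) and (204,274) for the loose bolts, (488,499) for the sample.

```bash
python3 - <<'E'
from h import *
D=np.load("w1.npz");C=(D["K"],D["T"])
P=lambda u,v,z:plane("wrist",(225+(u+.5)/3-.5,45+(v+.5)/3-.5),z,C)
for n,u,v,z in [("TL",414,185,.02),("TR",566,190,.02),("BR",525,548,.02),("BL",390,543,.02),("s1",505,204,.02),("s3",472,537,.02),("p1",497,267,.02),("p2",486,376,.02),("a top",194,48,.042),("a head",206,60,.008),("b top",204,274,.042),("b head",214,268,.008),("sample",488,499,.05),("stud",32,115,.026),("d1",434,266,.02)]:
    print(n,P(u,v,z).round(4))
E
```

```text
TL [ 0.4849 -0.2903  0.02  ]
TR [ 0.551  -0.2774  0.02  ]
BR [ 0.5824 -0.4435  0.02  ]
BL [ 0.5168 -0.4556  0.02  ]
s1 [ 0.5264 -0.2891  0.02  ]
s3 [ 0.5553 -0.4437  0.02  ]
p1 [ 0.5307 -0.3162  0.02  ]
p2 [ 0.5397 -0.3653  0.02  ]
a top [ 0.3823 -0.2604  0.042 ]
a head [ 0.3838 -0.259   0.008 ]
b top [ 0.4038 -0.3469  0.042 ]
b head [ 0.4051 -0.3458  0.008 ]
sample [ 0.5483 -0.4153  0.05  ]
stud [ 0.3178 -0.2991  0.026 ]
d1 [ 0.5028 -0.3221  0.02  ]
```

```bash
python3 - <<'E'
from h import *
print(go([.3825,-.260,.08],R.from_euler("xyz",[180,0,101],degrees=True)))
E
```

```text
(array([ 0.1328, -0.0388,  0.2011]), array([-0.0003, -0.0004,  0.0281]))
```

Call:
{"method": "carry_out", "body": {
  "moves": [
    [[0.03,-0.009,0.02],[0,0,0.01]],
    [[0.06,-0.018,0.045],[0,0,0.02]],
    [[0.09,-0.026,0.07],[0,0,0.028]],
    [[0.115,-0.034,0.1],[0,0,0.028]],
    [[0.133,-0.039,0.13],[0,0,0.028]]
  ]
}}

```text
clock: 1.78
eef_pos: [0.3807, -0.2582, 0.1507]
orientation: [180.0, 0.0, 100.9]
force: [0.7, -1.3, -1.7]
grip_width: 0.7
grasp_force: 0.0
```

Call:
{"method": "carry_out", "body": {
  "moves": [
    [[0,0,0.03],[0,0,0]],
    [[0,0,0.05],[0,0,0]],
    [[0,0,0.07],[0,0,0]],
    [[0,0,0.07],[0,0,0]]
  ]
}}

```text
clock: 2.12
eef_pos: [0.381, -0.2591, 0.0787]
orientation: [-179.8, -0.2, 100.9]
force: [-1.7, 1.3, -0.1]
grip_width: 0.698
grasp_force: 0.0
```

```bash
python3 - <<'E'
from h import *
print(go([.3825,-.260,.014],R.from_euler("xyz",[180,0,101],degrees=True)),pose()[0])
C=cam("wrist");im=env.get_image("wrist");np.savez("w2.npz",K=C[0],T=C[1])
cv2.imwrite("pics/w2.png",im[:,:,::-1]);print(proj("wrist",[.3825,-.260,.042],C))
E
```

```text
(array([-0.0014,  0.0015,  0.0646]), array([-0.0027, -0.0036, -0.0013])) [ 0.38095786 -0.25909619  0.07865681]
[324.67795286 223.83008888]
```

View pics/w2.png

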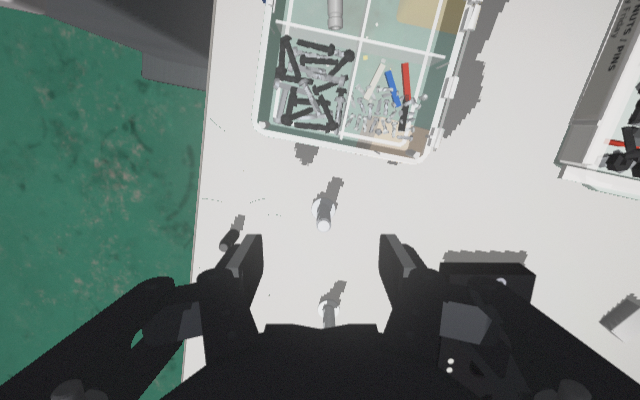

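The bolt top is at (323.5,226), within about 1 mm of the prediction and between the fingers. I'll descend and grip.

Call:
{"method": "carry_out", "body": {
  "moves": [
    [[-0.001,0.001,0.02],[0,0,0]],
    [[-0.001,0.001,0.04],[0,0,0]],
    [[-0.001,0.001,0.055],[0,0,0]],
    [[-0.001,0.001,0.064],[0,0,0]],
    [[-0.001,0.001,0.064],[0,0,0]]
  ]
}}

```text
clock: 2.58
eef_pos: [0.3834, -0.261, 0.0169]
orientation: [-180.0, -0.0, 101.0]
force: [0.5, 0.5, -0.0]
grip_width: 0.697
grasp_force: 0.0
```

Call:
{"method": "carry_out", "body": {
  "moves": [
    [[0,0,0],[0,0,0]],
    [[0,0,0],[0,0,0]],
    [[0,0,0],[0,0,0]],
    [[0,0,0],[0,0,0]],
    [[0,0,0],[0,0,0]]
  ],
  "claw": 1,
  "grip_force": 40
}}

```text
clock: 3.0
eef_pos: [0.3838, -0.2612, 0.0179]
orientation: [180.0, 0.1, 101.1]
force: [-0.6, 0.1, 9.0]
grip_width: 0.09
grasp_force: 39.1
```

Call:
{"method": "carry_out", "body": {
  "moves": [
    [[0,0,0],[0,0,0]],
    [[0,0,0],[0,0,0]],
    [[0,0,0],[0,0,0]],
    [[0,0,0],[0,0,0]],
    [[0,0,0],[0,0,0]]
  ]
}}

```text
clock: 3.42
eef_pos: [0.3838, -0.2612, 0.0179]
orientation: [180.0, 0.1, 101.1]
force: [0.3, 0.6, 9.9]
grip_width: 0.097
grasp_force: 39.2
```

Call:
{"method": "carry_out", "body": {
  "moves": [
    [[0,0,-0.01],[0,0,0]],
    [[0,0,-0.03],[0,0,0]],
    [[0,0,-0.05],[0,0,0]],
    [[0,0,-0.07],[0,0,0]],
    [[0,0,-0.07],[0,0,0]]
  ]
}}

```text
clock: 3.83
eef_pos: [0.3845, -0.2618, 0.0904]
orientation: [179.8, 0.2, 101.1]
force: [0.2, -1.5, 0.3]
grip_width: 0.091
grasp_force: 39.3
```

```bash
python3 - <<'E'
from h import *
q,r=pose();print(q,r.as_euler("xyz",degrees=True),env.get_obs()["force"])
C=cam("wrist");im=env.get_image("wrist");np.savez("w3.npz",K=C[0],T=C[1],q=q,r=r.as_matrix())
cv2.imwrite("pics/w3.png",im[:,:,::-1])
x=im[150:350,220:420,::-1];cv2.imwrite("pics/w3c.png",cv2.resize(x,None,fx=3,fy=3,interpolation=2))
print(go([.5307,-.3162,.08],R.from_euler("xyz",[180,0,101],degrees=True)))
E
```

```text
[ 0.38454867 -0.26177627  0.09035232] [179.84627227   0.2006904  101.06262547] [ 0.22802651 -1.52322112  0.31410836]
(array([-0.0817,  0.1332,  0.0095]), array([0.0022, 0.0028, 0.001 ]))
```

View pics/w3c.png

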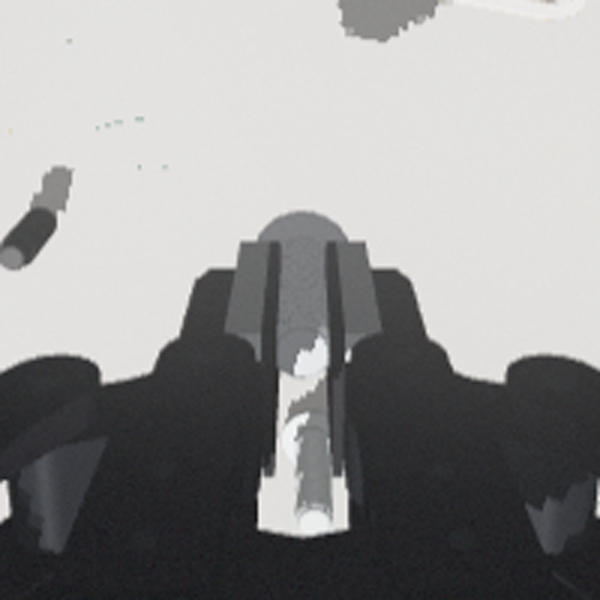

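The bolt hangs straight between the pads, with its shank top at about (302,350) in the crop and its head rim at the top near (302,212).

```bash
python3 - <<'E'
from h import *
D=np.load("w3.npz");C=(D["K"],D["T"])
f=lambda u,v:(220+(u+.5)/3-.5,150+(v+.5)/3-.5)
p=plane("wrist",f(302,351),.0904+.0241,C);print("top",p,D["r"].T@(p-D["q"]))
p=plane("wrist",f(302,212),.0904-.0179+.003,C);print("head far edge",p,D["r"].T@(p-D["q"]))
D=np.load("w2.npz");C=(D["K"],D["T"]);p=plane("wrist",(323.5,226),.042,C);print("w2 a top",p)
E
```

```text
top [ 0.38294995 -0.26127807  0.1145    ] [ 0.00071113 -0.00140862 -0.02415419]
head far edge [ 0.3814963  -0.25331808  0.0755    ] [ 0.00893868 -0.00141244  0.01481736]
w2 a top [ 0.38203185 -0.26163243  0.042     ]
```

Call:
{"method": "carry_out", "body": {
  "moves": [
    [[-0.02,0.03,0],[0.001,0.001,0]],
    [[-0.04,0.062,0.005],[0.002,0.003,0.001]],
    [[-0.06,0.095,0.01],[0.002,0.003,0.001]],
    [[-0.075,0.12,0.02],[0.002,0.003,0.001]],
    [[-0.082,0.1345,0.03],[0.002,0.003,0.001]]
  ]
}}

```text
clock: 4.3
eef_pos: [0.5343, -0.3169, 0.0563]
orientation: [-180.0, -0.1, 101.0]
force: [-1.0, 0.7, -0.4]
grip_width: 0.095
grasp_force: 39.3
```

Call:
{"method": "carry_out", "body": {
  "moves": [
    [[0,0,0],[0,0,0]],
    [[0,0,0],[0,0,0]]
  ]
}}

```text
clock: 4.47
eef_pos: [0.5308, -0.315, 0.0557]
orientation: [-179.8, -0.3, 101.0]
force: [-0.2, 0.5, 0.2]
grip_width: 0.091
grasp_force: 39.3
```

```bash
python3 - <<'E'
from h import *
q,r=pose();print(q,r.as_euler("xyz",degrees=True),env.get_obs()["force"])
C=cam("wrist");im=env.get_image("wrist");np.savez("w4.npz",K=C[0],T=C[1],q=q,r=r.as_matrix())
cv2.imwrite("pics/w4.png",im[:,:,::-1])
print(proj("wrist",[.5307,-.3162,.02],C),proj("wrist",[.5397,-.3653,.02],C))
cv2.imwrite("pics/w4c.png",cv2.resize(im[150:350,220:420,::-1],None,fx=3,fy=3,interpolation=2))
print(go([.5319,-.316,.026],R.from_euler("xyz",[180,0,101],degrees=True)))
E
```

```text
[ 0.53081492 -0.31502409  0.05565247] [-179.79460786   -0.26731879  101.03268388] [-0.18249218  0.46625976  0.22561342]
[322.15843198 224.36190826] [321.26869307 291.86929953]
(array([-0.0015,  0.0015,  0.0303]), array([-0.0035, -0.0045,  0.0003]))
```

View pics/w4c.png

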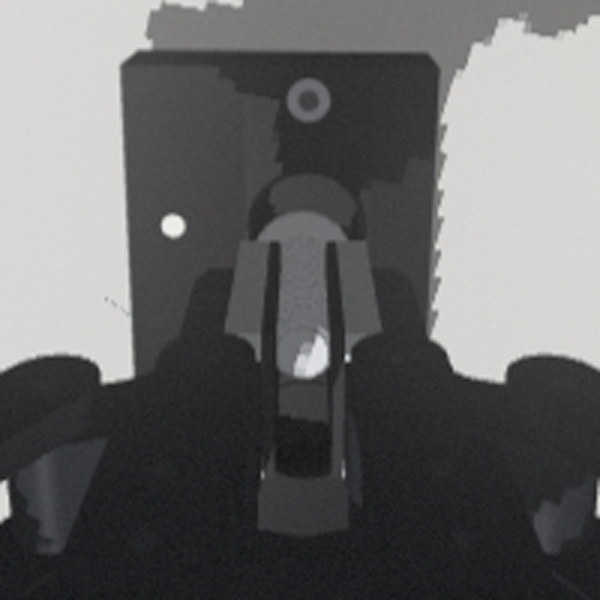

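Here the pocket rim spans u 249 to 366 with its far edge at v=173. The bolt head is centred at u=303, with its far edge at v=211.

```bash
python3 - <<'E'
from h import *
D=np.load("w4.npz");C=(D["K"],D["T"]);q,r=D["q"],D["r"]
f=lambda u,v:(220+(u+.5)/3-.5,150+(v+.5)/3-.5)
for n,uv,z in [("rim far",(307.5,173),.02),("rim L",(249,225),.02),("rim R",(366,225),.02),("head far",(303,211),.0378+.002),("shank top",(302,353),.0557+.0241)]:
    p=plane("wrist",f(*uv),z,C);print(n,p.round(4),(r.T@(p-q)).round(4))
E
```

```text
rim far [ 0.5285 -0.3048  0.02  ] [ 0.0103 -0.0002  0.0357]
rim L [ 0.5182 -0.3189  0.02  ] [-0.0015 -0.0129  0.0357]
rim R [ 0.5432 -0.314   0.02  ] [-0.0015  0.0125  0.0356]
head far [ 0.5279 -0.3066  0.0398] [ 0.0088 -0.0012  0.0159]
shank top [ 0.5295 -0.315   0.0798] [ 0.0004 -0.0014 -0.0241]
```

Call:
{"method": "carry_out", "body": {
  "moves": [
    [[-0.0007,0.0012,0.005],[0,0,0]],
    [[-0.0007,0.0012,0.012],[0,0,0]],
    [[-0.0007,0.0012,0.018],[0,0,0]],
    [[-0.0007,0.0012,0.024],[0,0,0]],
    [[-0.0007,0.0012,0.024],[0,0,0]]
  ]
}}

```text
clock: 4.93
eef_pos: [0.5315, -0.3155, 0.0319]
orientation: [-179.8, -0.3, 101.0]
force: [-0.0, 0.5, 0.1]
grip_width: 0.09
grasp_force: 39.3
```

Call:
{"method": "carry_out", "body": {
  "moves": [
    [[0,0,0.003],[0,0,0]],
    [[0,0,0.006],[0,0,0]],
    [[0,0,0.006],[0,0,0]],
    [[0,0,0.006],[0,0,0]]
  ]
}}

```text
clock: 5.27
eef_pos: [0.5324, -0.316, 0.0272]
orientation: [-179.9, -0.2, 101.0]
force: [-1.0, 0.1, 0.1]
grip_width: 0.088
grasp_force: 39.3
```

Call:
{"method": "carry_out", "body": {
  "moves": [
    [[0,0,0.001],[0,0,0]],
    [[0,0,0.002],[0,0,0]],
    [[0,0,0.002],[0,0,0]],
    [[0,0,0.002],[0,0,0]]
  ]
}}

```text
clock: 5.6
eef_pos: [0.5327, -0.3162, 0.026]
orientation: [-179.9, -0.1, 101.0]
force: [-1.5, 1.8, 9.0]
grip_width: 0.091
grasp_force: 40.4
```

Call:
{"method": "carry_out", "body": {
  "moves": [
    [[0,0,0],[0,0,0]],
    [[0,0,0],[0,0,0]],
    [[0,0,0],[0,0,0]],
    [[0,0,0],[0,0,0]]
  ],
  "claw": 0.65
}}

```text
clock: 5.93
eef_pos: [0.5324, -0.3159, 0.0252]
orientation: [-179.9, -0.2, 101.0]
force: [-0.1, 0.3, 0.3]
grip_width: 0.349
grasp_force: 0.0
```

Call:
{"method": "carry_out", "body": {
  "moves": [
    [[0,0,-0.01],[0,0,0]],
    [[0,0,-0.03],[0,0,0]],
    [[0,0,-0.05],[0,0,0]],
    [[0,0,-0.07],[0,0,0]],
    [[0,0,-0.07],[0,0,0]]
  ]
}}

```text
clock: 6.35
eef_pos: [0.5342, -0.3173, 0.0996]
orientation: [179.9, 0.1, 101.0]
force: [1.0, -0.5, 0.3]
grip_width: 0.346
grasp_force: 0.0
```

```bash
python3 - <<'E'
from h import *
q,r=pose();print(q,r.as_euler("xyz",degrees=True))
C=cam("wrist");im=env.get_image("wrist");np.savez("w5.npz",K=C[0],T=C[1],q=q,r=r.as_matrix())
cv2.imwrite("pics/w5.png",im[:,:,::-1])
print(proj("wrist",[.5307,-.3162,.05],C))
cv2.imwrite("pics/w5c.png",cv2.resize(im[150:350,220:420,::-1],None,fx=3,fy=3,interpolation=2))
print(go([.4052,-.3466,.07],R.from_euler("xyz",[180,0,101],degrees=True)))
E
```

```text
[ 0.53422719 -0.31728225  0.099601  ] [1.79896770e+02 6.17134299e-02 1.01005666e+02]
[317.57047367 213.13168426]
(array([-0.0046, -0.1318,  0.0278]), array([ 0.0007, -0.    ,  0.    ]))
```

View pics/w5c.png

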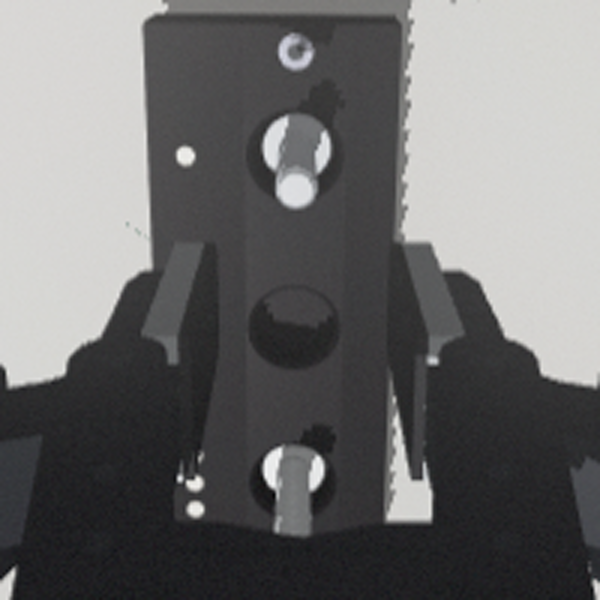

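The crop shows bolt 1 standing home in pocket one, with its shank top at (296,188), pocket two empty at (295,327), and the sample undisturbed in pocket three. That was my tenth picture, so the rest is done numerically. Next is bolt b.

Call:
{"method": "carry_out", "body": {
  "moves": [
    [[-0.001,-0.03,0],[0,0,0]],
    [[-0.002,-0.06,0],[0,0,0]],
    [[-0.003,-0.09,0.005],[0,0,0]],
    [[-0.004,-0.115,0.01],[0,0,0]],
    [[-0.0046,-0.132,0.02],[0,0,0]]
  ]
}}

```text
clock: 6.82
eef_pos: [0.4018, -0.3459, 0.0757]
orientation: [-179.9, -0.2, 101.0]
force: [0.3, -1.0, 0.5]
grip_width: 0.348
grasp_force: 0.0
```

Call:
{"method": "carry_out", "body": {
  "moves": [
    [[0,0,0.004],[0,0,0]],
    [[0,0,0.008],[0,0,0]],
    [[0,0,0.008],[0,0,0]]
  ]
}}

```text
clock: 7.07
eef_pos: [0.404, -0.3455, 0.0668]
orientation: [-179.9, -0.2, 101.0]
force: [-0.3, 0.5, -0.1]
grip_width: 0.348
grasp_force: 0.0
```

```bash
python3 - <<'E'
from h import *
D=np.load("w5.npz");C=(D["K"],D["T"]);f=lambda u,v:(220+(u+.5)/3-.5,150+(v+.5)/3-.5)
print("p2",plane("wrist",f(295,327),.02,C),"b1 top",plane("wrist",f(296,188),.05,C))
q,r=pose();print(q)
C=cam("wrist");im=env.get_image("wrist");cv2.imwrite("pics/w6.png",im[:,:,::-1])
g=cv2.cvtColor(im,7)
u,v=proj("wrist",[.4038,-.3469,.042],C);print(u,v)
a=g[int(v)-16:int(v)+18:2,int(u)-28:int(u)+30:2]
for row in a: print("".join("%4d"%x for x in row))
print(go([.4052,-.3466,.018],R.from_euler("xyz",[180,0,101],degrees=True)))
E
```

```text
p2 [ 0.54028098 -0.36553824  0.02      ] b1 top [ 0.53111107 -0.31552535  0.05      ]
[ 0.40399816 -0.34553286  0.06682345]
321.9626073464947 230.65819753789668
 232 232 231 231 231 231 231 231 245 245 245 192 142 145 147 144 144 142 243 243 232 232 232 231 231 231 231 232 231
 232 232 232 231 232 232 232 231 243 245 245 158 146 147 144 145 143 142 243 243 231 231 232 232 231 231 231 232 232
 231 232 232 233 232 232 232 232 234 245 245 164 147 143 147 146 141 143 243 243 227 231 231 231 232 232 231 232 231
 232 231 231 232 232 233 231 232 232 244 244 199 146 147 145 145 144 143 243 238 232 232 232 231 231 232 232 230 231
 232 231 232 231 232 232 232 232 232 232 243 161 149 145 143 145 146 145 239 231 232 231 232 232 231 231 231 232 231
 231 231 232 231 232 231 231 231 232 231 231 147 157 180 186 172 142 141 230 232 232 230 231 232 232 231 232 231 231
 232 231 231 232 231 232 232 231 231 232 226 178 201 207 217 191 189 155 229 232 232 232 232 231 232 231 231 231 231
 232 231 232 232 232 232 231 232 232 232 207 208 239 244 244 244 238 201 228 231 231 231 231 232 231 231 231 231 231
 23
[... 422 characters left out ...]
31 231 231 231 231 231 231 230 230 232 158
 229 231 231 231 231 232 232 231 231 232 231 231 232 238 240 236 231 231 231 231 230 231 232 231 232 232 231 230 157
 229 230 232 232 231 230 232 232 231 231 231 232 230 231 232 231 230 232 231 231 231 231 232 232 232 232 231 231 156
 228 231 231 231 232 232 232 231 232 231 231 231 231 232 231 231 230 232 231 231 232 231 231 231 231 229 231 231 137
 228 230 231 231 232 231 232 232 231 232 231 231 231 231 232 231 232 232 231 231 231 231 231 231 232 231 231 231 122
 229 231 231 231 231 231 232 231 232 231 231 230 232 231 231 231 231 231 231 231 232 232 231 230 232 231 231 231 123
(array([-0.0013,  0.0007,  0.0492]), array([-0.0021, -0.0034,  0.0003]))
```

Call:
{"method": "carry_out", "body": {
  "moves": [
    [[-0.001,0.0007,0.015],[0,0,0]],
    [[-0.001,0.0007,0.03],[0,0,0]],
    [[-0.001,0.0007,0.042],[0,0,0]],
    [[-0.001,0.0007,0.049],[0,0,0]],
    [[-0.001,0.0007,0.049],[0,0,0]]
  ]
}}

```text
clock: 7.53
eef_pos: [0.4048, -0.3459, 0.0175]
orientation: [-179.8, -0.2, 101.0]
force: [-0.5, 0.4, -0.4]
grip_width: 0.349
grasp_force: 0.0
```

Call:
{"method": "carry_out", "body": {
  "moves": [
    [[0,0,0],[0,0,0]],
    [[0,0,0],[0,0,0]],
    [[0,0,0],[0,0,0]],
    [[0,0,0],[0,0,0]],
    [[0,0,0],[0,0,0]]
  ],
  "claw": 1
}}

```text
clock: 7.95
eef_pos: [0.4048, -0.3467, 0.019]
orientation: [-179.9, -0.1, 101.0]
force: [0.0, 1.2, 3.7]
grip_width: 0.092
grasp_force: 39.3
```

Call:
{"method": "carry_out", "body": {
  "moves": [
    [[0,0,-0.01],[0,0,0]],
    [[0,0,-0.03],[0,0,0]],
    [[0,0,-0.05],[0,0,0]],
    [[0,0,-0.07],[0,0,0]],
    [[0,0,-0.07],[0,0,0]]
  ]
}}

```text
clock: 8.37
eef_pos: [0.4059, -0.3479, 0.0924]
orientation: [180.0, 0.1, 101.0]
force: [0.8, -1.2, 1.0]
grip_width: 0.093
grasp_force: 39.0
```

```bash
python3 - <<'E'
from h import *
q,r=pose();print(q,env.get_obs()["force"])
print(go([.5420,-.3652,.06],R.from_euler("xyz",[180,0,101],degrees=True)))
E
```

```text
[ 0.40589847 -0.34789779  0.09243194] [ 0.79180175 -1.16026503  1.00941907]
(array([-0.0429,  0.1303,  0.0326]), array([0.0006, 0.0012, 0.    ]))
```

Call:
{"method": "carry_out", "body": {
  "moves": [
    [[-0.01,0.03,0],[0,0,0]],
    [[-0.02,0.062,0],[0,0,0]],
    [[-0.03,0.095,0.008],[0,0,0]],
    [[-0.038,0.118,0.018],[0,0,0]],
    [[-0.043,0.1303,0.03],[0,0,0]]
  ]
}}

```text
clock: 8.78
eef_pos: [0.544, -0.3643, 0.0585]
orientation: [-180.0, -0.1, 101.1]
force: [-1.4, 0.5, -0.4]
grip_width: 0.093
grasp_force: 39.1
```

Call:
{"method": "carry_out", "body": {
  "moves": [
    [[0,0,0],[0,0,0]],
    [[0,0,0],[0,0,0]],
    [[0,0,0],[0,0,0]]
  ]
}}

```text
clock: 9.03
eef_pos: [0.5399, -0.3637, 0.0584]
orientation: [-179.9, -0.2, 101.0]
force: [-0.1, -1.0, -0.5]
grip_width: 0.096
grasp_force: 39.1
```

```bash
python3 - <<'E'
from h import *
for _ in range(2):
    q,r=pose();print(q,r.as_euler("xyz",degrees=True).round(2));C=cam("wrist");im=env.get_image("wrist")
print(go([.5420,-.3652,.027],R.from_euler("xyz",[180,0,101],degrees=True)))
cv2.imwrite("pics/w7.png",im[:,:,::-1])
g=cv2.cvtColor(im,7)[140:292,250:394]  # print outline of pocket rim near expected px
print(proj("wrist",[.5403,-.3655,.02],C))
for v in range(198,240,3): print(v,*["%3d"%cv2.cvtColor(im,7)[v,u] for u in range(290,356,2)])
E
```

```text
[ 0.53992268 -0.36370534  0.05840008] [-179.85   -0.2   100.99]
[ 0.53992348 -0.36389208  0.05871354] [-179.87   -0.18  100.97]
(array([-0.0016,  0.0018,  0.0319]), array([-0.0019, -0.0028, -0.0005]))
[322.68801532 223.43085462]
198  71  73  70  68  69  71  76  75  78  77  73  49  48  47  47  45  47  46  49  48  49  49  50  47  51  52  51  54  55  54  59  60  56
201  72  70  72  68  69  69  78  78  76  73  76  73  73  72  50  48  48  48  49  48  51  51  49  51  50  53  52  52  57  54  58  56  60
204  70  73  72  70  70  70  79  76  78  78  74  74  74  71  44  48  48  48  47  50  50  51  49  46  51  54  51  56  53  60  58  59  66
207  73  71  71  69  71  69  78  79  75  75  75  68  62  48  56  64  62  66  58  50  47  50  52  50  53  51  52  56  55  68  68  69  68
210  70  72  72  71  68  69  79  77  78  72  58  71  76  76  73  73  73  71  73  73  70  66  49  51  51  54  53  68  66  67  68  71  70
213  73  72  71  73  69  71  79  78  66  51  75  74  76  76  73  74  73  74  71  73  76  71  73  55  51  55  67  70  67  69  68  67  69
216  72  72  72  72  68  70  76  72  53  51  59  74  75
[... 332 characters left out ...]
  68  71  68  69  70
225  69  72  73  72  69  68  78  54  50  47  99 129 132 131 132 132 131 132 131 133 116  63  50  52  49  56  67  67  67  69  66  71  70
228  72  72  71  70  69  69  75  55  48 125 130 132 134 133 133 133 131 132 132 133 133 131  72  51  52  55  71  67  67  66  69  71  67
231  73  74  71  70  67  95  95  94  94  94  52  52 130 130 127 120 127 125 131 110  51  84  93  94  94  94  77  67  68  68  69  70  69
234  72  69  72  69  72  93  94  96  92  95  51  48 123 126 121 130 129 125 129 108  51  69  95  94  94  95  87  65  69  68  67  67  68
237  72  73  68  70  73  95  95  94  93  96  48  47 128 125 125 130 125 128 126  89  52  58  95  94  95  90  97  67  69  65  66  70  67
```

```bash
python3 - <<'E'
from h import *
q,r=pose();r=r.as_matrix();C=cam("wrist");im=env.get_image("wrist");g=cv2.cvtColor(im,7).astype(float)
for u in range(312,334,3): print(u,[int(x) for x in g[199:229,u]])
for u in (316,320,324,328):print(u,"shank",[int(x) for x in g[255:285,u]])
B=q[2]-.019
for n,uv,z in [("rim far",(322,206.5),.02),("rimL",(303,224),.02),("rimR",(341.5,224),.02),("head far top edge",(320,222),B+.010),("head far bot",(320,222),B),("headL",(307,228),B+.005),("headR",(333,228),B+.005)]:
    print(n,(r.T@(plane("wrist",uv,z,C)-q)).round(4))
E
```

```text
312 [64, 75, 74, 75, 74, 75, 73, 74, 70, 57, 60, 70, 77, 77, 76, 76, 76, 74, 76, 77, 58, 49, 48, 48, 67, 108, 130, 132, 133, 133]
315 [65, 72, 75, 73, 74, 73, 75, 61, 53, 65, 74, 73, 74, 75, 77, 75, 76, 76, 76, 74, 75, 76, 77, 88, 116, 129, 132, 133, 133, 132]
318 [49, 50, 48, 48, 48, 49, 48, 47, 68, 72, 77, 75, 73, 73, 76, 75, 74, 74, 75, 77, 77, 74, 85, 115, 130, 131, 132, 131, 131, 134]
321 [44, 49, 49, 47, 50, 50, 47, 55, 66, 72, 73, 75, 74, 74, 76, 77, 74, 74, 75, 75, 72, 75, 87, 117, 131, 131, 131, 133, 132, 129]
324 [47, 49, 49, 50, 47, 49, 48, 49, 67, 72, 75, 74, 75, 75, 73, 75, 75, 73, 74, 74, 72, 73, 75, 106, 126, 131, 133, 132, 130, 133]
327 [49, 49, 48, 49, 49, 47, 48, 45, 65, 69, 74, 73, 74, 73, 74, 74, 74, 72, 73, 76, 73, 73, 77, 81, 113, 128, 132, 131, 132, 132]
330 [50, 48, 47, 45, 47, 49, 51, 48, 49, 61, 69, 70, 71, 72, 74, 74, 72, 75, 72, 74, 72, 73, 74, 73, 73, 89, 116, 131, 132, 132]
333 [47, 50, 50, 51, 50, 49, 50, 51, 49, 48, 50, 62, 71, 73, 73, 74, 71, 74, 74, 75, 74, 73, 72, 72, 59, 51, 50, 53, 87, 115]
316 shank [122, 119, 125, 130, 131, 129, 125, 121, 128, 132, 132, 132, 132, 132, 132, 131, 133, 132, 131, 132, 150, 228, 242, 242, 241, 241, 204, 141, 139, 132]
320 shank [125, 130, 129, 131, 133, 122, 125, 133, 134, 131, 130, 131, 132, 131, 132, 129, 132, 131, 133, 132, 220, 224, 167, 132, 130, 119, 123, 126, 129, 129]
324 shank [130, 126, 123, 129, 131, 126, 140, 222, 238, 240, 240, 240, 240, 239, 239, 240, 240, 240, 240, 240, 235, 206, 153, 129, 132, 128, 119, 119, 124, 129]
328 shank [121, 124, 125, 127, 124, 124, 163, 181, 160, 179, 230, 239, 239, 239, 239, 239, 239, 232, 219, 154, 70, 91, 122, 132, 131, 130, 132, 131, 130, 123]
rim far [ 0.0099 -0.0003  0.0389]
rimL [-0.0022 -0.0129  0.0389]
rimR [-0.0022  0.0126  0.0388]
head far top edge [ 0.0101 -0.0016  0.009 ]
head far bot [ 0.0064 -0.0016  0.019 ]
headL [ 0.0046 -0.0091  0.014 ]
headR [0.0046 0.0059 0.014 ]
```

Call:
{"method": "carry_out", "body": {
  "moves": [
    [[0.0007,0.0015,0.005],[0,0,0]],
    [[0.0007,0.0015,0.012],[0,0,0]],
    [[0.0007,0.0015,0.018],[0,0,0]],
    [[0.0007,0.0015,0.022],[0,0,0]],
    [[0.0007,0.0015,0.022],[0,0,0]]
  ]
}}

```text
clock: 9.6
eef_pos: [0.5414, -0.3624, 0.0347]
orientation: [-179.8, -0.3, 101.0]
force: [-0.9, 0.0, -0.3]
grip_width: 0.094
grasp_force: 39.1
```

Call:
{"method": "carry_out", "body": {
  "moves": [
    [[0,0,0.003],[0,0,0]],
    [[0,0,0.006],[0,0,0]],
    [[0,0,0.008],[0,0,0]],
    [[0,0,0.008],[0,0,0]]
  ]
}}

```text
clock: 9.93
eef_pos: [0.5419, -0.3627, 0.0277]
orientation: [-179.9, -0.2, 101.0]
force: [0.6, 0.7, -0.1]
grip_width: 0.094
grasp_force: 39.1
```

Call:
{"method": "carry_out", "body": {
  "moves": [
    [[0,0,0.001],[0,0,0]],
    [[0,0,0.002],[0,0,0]],
    [[0,0,0.002],[0,0,0]],
    [[0,0,0.002],[0,0,0]]
  ]
}}

```text
clock: 10.27
eef_pos: [0.5423, -0.3631, 0.0269]
orientation: [-179.9, -0.1, 101.0]
force: [-2.7, 2.1, 8.7]
grip_width: 0.091
grasp_force: 40.2
```

Call:
{"method": "carry_out", "body": {
  "moves": [
    [[0,0,0],[0,0,0]],
    [[0,0,0],[0,0,0]],
    [[0,0,0],[0,0,0]],
    [[0,0,0],[0,0,0]]
  ],
  "claw": 0.65
}}

```text
clock: 10.6
eef_pos: [0.542, -0.3628, 0.0261]
orientation: [-179.9, -0.2, 101.0]
force: [-0.0, -1.1, -1.2]
grip_width: 0.348
grasp_force: 0.0
```

Call:
{"method": "carry_out", "body": {
  "moves": [
    [[0,0,-0.01],[0,0,0]],
    [[0,0,-0.03],[0,0,0]],
    [[0,0,-0.05],[0,0,0]],
    [[0,0,-0.065],[0,0,0]],
    [[0,0,-0.065],[0,0,0]]
  ]
}}

```text
clock: 11.02
eef_pos: [0.5436, -0.3642, 0.095]
orientation: [179.9, 0.0, 101.0]
force: [0.1, -1.1, 0.9]
grip_width: 0.353
grasp_force: 0.0
```

```bash
python3 - <<'E'
from h import *
q,r=pose();print(q)
C=cam("wrist");im=env.get_image("wrist");cv2.imwrite("pics/w8.png",im[:,:,::-1])
g=cv2.cvtColor(im,7)
for n,p in [("b1",[.531,-.3155,.05]),("b2",[.5403,-.3645,.05]),("h2",[.5403,-.3645,.015]),("s",[.5483,-.4153,.05])]: print(n,proj("wrist",p,C))
u,v=proj("wrist",[.5403,-.3645,.03],C).astype(int)
for y in range(v-32,v+34,3): print(y,*["%3d"%g[y,x] for x in range(u-26,u+28,2)])
print(go([.5505,-.4147,.07],R.from_euler("xyz",[180,0,101],degrees=True)))
E
```

```text
[ 0.54360275 -0.36416658  0.09500899]
b1 [317.55381344 143.18960015]
b2 [317.44095236 217.27023772]
h2 [317.81502508 202.80556067]
s [315.1248245  284.06645406]
176  73  77  74  72  69  76  74  76  76  75  73  71  71  73  73  72  72  72  72  73  71  72  69  68  69  70  70
179  76  72  75  73  72  73  77  77  74  74  75  73  72  70  73  72  72  71  65  73  70  70  70  70  70  69  70
182  73  75  74  72  70  76  76  74  75  73  74  72  73  73  71  72  60  54  56  57  55  72  72  68  70  68  70
185  75  75  71  75  73  77  74  77  75  73  73  72  74  76  72  66  55  56  56  56  56  60  70  71  68  69  69
188  75  75  74  72  71  76  76  78  74  74  73  75  74  73  73  58  55  54  55  56  56  55  67  69  69  69  71
191  76  76  74  73  74  78  76  76  77  74  66  66 114 145  75  59  53  52  54  55  54  69  71  72  72  72  72
194  77  77  73  75  72  79  79  72  59  73 215 236 220 138 129 129 130 115  56  56  62  73  71  69  70  69  73
197  75  75  74  73  72  79  72  58  74 230 237 236 165 127 122 123 131 132 131 125  69  72  69  70  71  72  71
200  75  73  73  72  73  75  56  55 111 237
[... 897 characters left out ...]
 77  77  76  83  79  76  75  73  75  73  73  74  72  70  69  68  70
227  76  76  74  73  72  81  80  80  78  77  77  76  76  75  76  73  74  72  73  75  74  72  68  69  69  71  69
230  72  74  74  73  72  80  80  78  77  77  75  75  77  74  74  75  76  76  74  74  71  74  70  71  72  70  69
233  54  72  75  74  73  79  79  78  77  76  78  77  74  75  75  75  77  73  73  72  76  74  68  68  71  70  69
236  54  74  73  72  72  80  79  77  76  76  76  75  75  76  74  75  75  72  74  73  73  71  67  69  67  67  69
239  52  74  74  73  72  78  78  77  77  77  75  76  74  76  76  75  76  75  74  75  70  73  66  66  68  67  66
(array([-0.0515, -0.0024,  0.0233]), array([ 0.0002, -0.0004,  0.    ]))
```

Call:
{"method": "carry_out", "body": {
  "moves": [
    [[-0.015,-0.001,0],[0,0,0]],
    [[-0.03,-0.0015,0],[0,0,0]],
    [[-0.043,-0.002,0.005],[0,0,0]],
    [[-0.0515,-0.0024,0.012],[0,0,0]],
    [[-0.0515,-0.0024,0.018],[0,0,0]]
  ]
}}

```text
clock: 11.48
eef_pos: [0.5494, -0.4155, 0.0716]
orientation: [-179.9, -0.2, 100.9]
force: [-0.9, 0.0, -0.8]
grip_width: 0.349
grasp_force: 0.0
```

Call:
{"method": "carry_out", "body": {
  "moves": [
    [[0,0,0],[0,0,0]],
    [[0,0,0],[0,0,0]]
  ]
}}

```text
clock: 11.65
eef_pos: [0.549, -0.413, 0.0719]
orientation: [-179.8, -0.3, 101.0]
force: [-0.2, 0.6, 0.0]
grip_width: 0.351
grasp_force: 0.0
```

```bash
python3 - <<'E'
from h import *
q,r=pose();print(q)
C=cam("wrist");im=env.get_image("wrist");cv2.imwrite("pics/w9.png",im[:,:,::-1])
g=cv2.cvtColor(im,7)
u,v=proj("wrist",[.5483,-.4153,.05],C).astype(int);print(u,v)
m=(g>190).astype(np.uint8);m[:v-45]=0;m[v+45:]=0;m[:,:u-30]=0;m[:,u+30:]=0
for c in cv2.findContours(m,0,1)[0]:
    if cv2.contourArea(c)>10: print(cv2.boundingRect(c),cv2.contourArea(c))
for y in range(v-30,v+21,3): print(y,*["%3d"%g[y,x] for x in range(u-26,u+28,2)])
print(go([.5505,-.4147,.0265],R.from_euler("xyz",[180,0,101],degrees=True)))
E
```

```text
[ 0.54903139 -0.41302281  0.07187546]
320 233
(342, 264, 8, 14) 73.5
(291, 263, 40, 15) 445.5
(317, 250, 11, 10) 82.0
(315, 226, 16, 15) 138.5
(330, 209, 6, 15) 45.0
(310, 204, 9, 20) 81.0
203  86  83  82  84  80  83  83  81  79  69  58  68 150 187 137 123 115  75  54  56  57  57  56  75  74  75  75
206  86  82  82  83  79  82  80  78  62  80 223 241 195 137 137 138 138 139 136  80  57  62  78  77  74  73  74
209  83  81  82  81  80  83  76  59  83 238 242 242 148 134 132 131 136 139 139 220 107  56  62  76  74  74  75
212  84  83  82  85  83  84  60  57 203 242 242 238 132 131 128 129 128 133 138 240 240  74  62  71  75  74  75
215  84  84  83  86  84  77  58  59 237 243 243 150 138 131 131 130 130 133 239 240 240  91  60  60  75  74  76
218  86  87  83  83  82  71  58  52 178 243 243 204 127 132 131 134 133 128 240 241 239  63  55  62  76  75  78
221  85  84  84  82  83  79  61  56  56 238 243 140 129 129 130 131 134 133 234 241  91  55  57  64  77  75  77
224  84  84  85  83  84  85  62  57  56  54 101 174 133 133 132 130 132 128 179  74  54  55  59  76  75  73  76
227  86  84  86
[... 365 characters left out ...]
 83 227 243 243 242 242 242 236 128  78  79  78  77  77  75  76  75
239  87  86  84  84  84  84  86  86  85  84  84  82 184 237 242 240 218 114  81  78  78  77  78  79  76  75  74
242  84  88  86  86  85  85  86  83  83  84  83  84  80  81  84  80  82  81  80  79  78  76  78  78  77  76  74
245  85  87  85  83  85  85  84  85  82  84  83  80  80  83  81  79  79  79  77  80  79  78  77  76  75  75  76
248  88  84  85  84  85  86  84  84  85  81  83  81  82  83  85  82  80  80  77  77  75  77  77  75  78  76  76
251  86  87  86  86  86  85  87  84  84  85  85  82 205 224 219 223 205  84  79  76  77  79  78  74  75  75  76
(array([-0.0019,  0.001 ,  0.0459]), array([-0.0027, -0.0041,  0.0003]))
```

```bash
python3 - <<'E'
from h import *
q,r=pose();C=cam("wrist");p=plane("wrist",(323,233.5),.05,C);print(p,r.inv().apply(p-q))
E
```

```text
[ 0.54989806 -0.41524008  0.05      ] [-0.00225986  0.00021716  0.02244913]
```

Call:
{"method": "carry_out", "body": {
  "moves": [
    [[-0.002,0.0016,0.012],[0,0,0]],
    [[-0.002,0.0016,0.025],[0,0,0]],
    [[-0.002,0.0016,0.037],[0,0,0]],
    [[-0.002,0.0016,0.045],[0,0,0]],
    [[-0.002,0.0016,0.045],[0,0,0]]
  ]
}}

```text
clock: 12.12
eef_pos: [0.5503, -0.4144, 0.0252]
orientation: [-179.8, -0.3, 101.0]
force: [-0.6, -0.3, 0.6]
grip_width: 0.347
grasp_force: 0.0
```

Call:
{"method": "carry_out", "body": {
  "moves": [
    [[0,0,0],[0,0,0]],
    [[0,0,0],[0,0,0]],
    [[0,0,0],[0,0,0]],
    [[0,0,0],[0,0,0]],
    [[0,0,0],[0,0,0]]
  ],
  "claw": 1
}}

```text
clock: 12.53
eef_pos: [0.5517, -0.4157, 0.0285]
orientation: [-179.9, -0.1, 101.0]
force: [-0.1, 0.3, 0.0]
grip_width: 0.094
grasp_force: 38.9
```

Call:
{"method": "carry_out", "body": {
  "moves": [
    [[0,0,-0.01],[0,0,0]],
    [[0,0,-0.03],[0,0,0]],
    [[0,0,-0.06],[0,0,0]],
    [[0,0,-0.09],[0,0,0]],
    [[0,0,-0.12],[0,0,0]]
  ]
}}

```text
clock: 12.95
eef_pos: [0.5517, -0.4157, 0.1502]
orientation: [-179.9, -0.2, 101.0]
force: [0.4, -0.4, -0.4]
grip_width: 0.092
grasp_force: 39.0
```

Call:
{"method": "carry_out", "body": {
  "moves": [
    [[0,0,-0.035],[0,0,0]],
    [[0,0,-0.07],[0,0,0]],
    [[0,0,-0.1],[0,0,0]],
    [[0,0,-0.13],[0,0,0]],
    [[0,0,-0.15],[0,0,0]]
  ]
}}

```text
clock: 13.37
eef_pos: [0.5524, -0.4164, 0.3025]
orientation: [180.0, 0.0, 101.0]
force: [0.1, -0.8, -0.2]
grip_width: 0.092
grasp_force: 39.0
```

```bash
python3 - <<'E'
from h import *
t=env.get_image("top");s=env.get_image("side");cv2.imwrite("pics/top2.png",t[:,:,::-1]);cv2.imwrite("pics/side2.png",s[:,:,::-1])
h=cv2.cvtColor(t,cv2.COLOR_RGB2GRAY)
for y in range(182,222): print(y,*["%3d"%x for x in h[y,188:236]])
print(go([.45,.20,.33],R.from_euler("xyz",[180,0,101],degrees=True)),env.get_obs()["qpos"])
E
```

```text
182 183 183 183 186 185 183 184 183 185 183 183 182 184 184 185 185 186 187 185 183 187 183 186 185 189 184 187 184 187 184 186 187 184 185 183 186 187 187 185 184 184 188 185 185 184 186 186 183
183 184 186 183 187 183 186 183 186 183 185 185 185 183 184 183 183 184 182 182 187 184 183 182 183 188 184 186 186 183 185 186 184 186 185 186 185 186 181 185 184 184 185 186 186 184 187 186 187
184 182 184 181 185 185 183 185 184 182 185 184 184 188 185 182 188 185 186 185 182 186 184 182 182 187 184 184 183 185 185 187 187 184 186 187 185 187 187 185 185 185 185 184 188 185 185 184 185
185 185 181 184 185 182 185 184 183 185 187 184 184 184 183 186 182 185 184 183 185 184 186 185 185 185 185 188 183 183 189 187 188 184 188 185 186 185 185 187 184 184 189 184 186 185 182 185 185
186 182 187 186 185 185 184 185 186 181 183 185 183 184 184 187 184 184 186 190 186 184 184 184 185 185 182 184 184 187 186 185 186 184 189 185 188 185 188 187 185 183 185 184 184 186 186 186 187
187 180 180 184 183 183 186 185 182 183 184 185 182 181 181 183 185 183 183 184 183 182 181 182 188 184 181 185 184 184 
[... 6208 characters left out ...]
105 106 105 106 105 106 101  99 104 102 105 100 107 105 105 108 106 106 105 103 105 104 102 107 105 105 106 107 103 103 108 104 107 102 103
220 102 109 101 105 109 105 103 103 108 108 102 103 106 104 106 107 103 103 103 105 102  98 103 102 101 103 102 104 107 108 104 103 105 106 106 109 103 108 110 111 114 110 105 105 104 107 107 106
221 110 107 103 104 103 102 107 107 105 108 107 103 103 106 102 108 102 105 105 104 106 103 102 104 108 105 107 106 107 105 102 106 101 106 106 108 105 106 110 113 109 105 107 107 110 108 108 108
(array([ 0.6254,  0.0166, -0.0284]), array([0.0024, 0.0029, 0.    ])) [-4.19594782e+01  3.10855140e+01  6.05858524e+01  1.23005274e-02
  8.81121196e+01 -5.29613049e+01]
```

Call:
{"method": "carry_out", "body": {
  "moves": [
    [[0.005,-0.025,-0.01],[0,0,0]],
    [[0.01,-0.055,-0.02],[0,0,0]],
    [[0.02,-0.085,-0.03],[0,0,0]],
    [[0.04,-0.1,-0.03],[0,0,0]],
    [[0.07,-0.1,-0.03],[0,0,0]]
  ]
}}

```text
clock: 13.88
eef_pos: [0.4379, -0.3678, 0.3287]
orientation: [-179.9, -0.1, 100.8]
force: [0.8, 0.2, 0.6]
grip_width: 0.089
grasp_force: 39.1
```

Call:
{"method": "carry_out", "body": {
  "moves": [
    [[0.035,0,0],[0,0,0]],
    [[0.07,0,0],[0,0,0]],
    [[0.105,0.005,0],[0,0,0]],
    [[0.14,0.01,0],[0,0,0]],
    [[0.175,0.015,0],[0,0,0]]
  ]
}}

```text
clock: 14.3
eef_pos: [0.4211, -0.1903, 0.3288]
orientation: [-179.9, -0.2, 101.0]
force: [1.2, -0.4, 0.3]
grip_width: 0.092
grasp_force: 39.1
```

Call:
{"method": "carry_out", "body": {
  "moves": [
    [[0.035,0.005,0],[0,0,0]],
    [[0.07,0.01,0],[0,0,0]],
    [[0.105,0.015,0],[0,0,0]],
    [[0.14,0.02,0],[0,0,0]],
    [[0.175,0.03,0],[0,0,0]]
  ]
}}

```text
clock: 14.72
eef_pos: [0.4166, -0.0129, 0.3294]
orientation: [-179.9, -0.2, 101.0]
force: [1.7, -0.3, -0.0]
grip_width: 0.095
grasp_force: 39.1
```

Call:
{"method": "carry_out", "body": {
  "moves": [
    [[0.035,0.01,0],[0,0,0]],
    [[0.07,0.02,0],[0,0,0]],
    [[0.105,0.03,0],[0,0,0]],
    [[0.14,0.04,0],[0,0,0]],
    [[0.16,0.045,0],[0,0,0]]
  ]
}}

```text
clock: 15.13
eef_pos: [0.4311, 0.1542, 0.3297]
orientation: [-179.9, -0.2, 101.1]
force: [-0.4, -0.8, -0.2]
grip_width: 0.092
grasp_force: 39.1
```

Call:
{"method": "carry_out", "body": {
  "moves": [
    [[0,0,0],[0,0,0]],
    [[0,0,0],[0,0,0]],
    [[0,0,0],[0,0,0]]
  ]
}}

```text
clock: 15.38
eef_pos: [0.4313, 0.1507, 0.3296]
orientation: [-179.9, -0.2, 101.0]
force: [-0.1, 0.2, -1.6]
grip_width: 0.091
grasp_force: 39.1
```

```bash
python3 - <<'E'
from h import *
q,r=pose();print(q,r.as_euler("xyz",degrees=True).round(2))
C=cam("wrist");im=env.get_image("wrist");cv2.imwrite("pics/v1.png",im[:,:,::-1]);np.savez("v1.npz",K=C[0],T=C[1])
t=cv2.imread("pics/top0.png",0);Ct=cam("top")
p=plane("top",(207.5,207.8),.094,Ct);print("lens?",p,proj("wrist",p,C))
g=cv2.cvtColor(im,7);u,v=proj("wrist",p,C).astype(int)
for y in range(max(v-60,0),v+62,3): print("%3d"%y,"".join("%4d"%g[y,x] for x in range(max(u-60,0),u+62,3)))
E
```

```text
[0.43133128 0.15065181 0.32960178] [-1.7986e+02 -1.6000e-01  1.0102e+02]
lens? [0.50633609 0.33841292 0.094     ] [416.25354855  25.54311583]
  0  215 214 214 215 215 215 171 127 125 127 126 125 126 123 126 127 123 124 124 124 124 123 124 124 123 123 124 124 123 125 125  94 123 131 131 210 212 212 213 213 213
  3  216 216 216 216 215 167 127 125 124 125 125 126 126 126 124 125 125 125 126 125 122 123 124 124 124 123 123 124 129 131  96 103 120 198 201 195 213 213 212 212 212
  6  129 170 214 215 214 126 128 127 125 125 127 126 124 126 126 125 124 125 126 124 125 120 124 124 127 132 133 133 131 129 204 225 201 226 223 191 213 214 214 212 211
  9  130 129 215 168 128 129 127 128 126 127 126 126 126 126 127 125 124 125 125  79  61  62  59  54  71  99  79 115 137 155 225 226 167 229 225 212 214 213 214 213 214
 12  129 130 129 127 129 129 128 125 128 128 129 126 127 126 126 125 127 127  63  63  63  65  67  65  61  43  79  75 138 226 223 225 121 223 223 227 214 212 214 214 214
 15  131 129 129 130 131 129 127 129 128 127 124 127 130 127 125 131 136  61  67 125 157 156 155  72  64  46  47 
[... 3242 characters left out ...]
 217 218 218 217 216 217
 75  218 220 218 219 219 219 219 218 220 219 218 219 220 218 219 218 219 218 217 218 218 218 218 218 217 218 218 217 217 217 218 218 218 218 217 216 217 218 218 217 218
 78  220 219 220 220 219 220 219 220 219 220 219 219 219 218 219 219 218 218 219 218 219 218 218 218 217 218 218 218 218 218 217 218 217 219 218 217 218 218 217 217 217
 81  220 220 220 220 219 219 219 219 219 218 219 218 219 218 219 219 220 220 218 219 218 218 217 219 218 218 218 217 217 218 218 217 218 219 218 217 219 217 218 218 217
 84  220 219 220 219 220 219 219 220 220 221 220 219 219 219 219 219 220 219 220 220 218 218 218 219 218 219 219 218 218 218 217 218 217 218 217 219 217 218 218 218 153
```

The lens glass shows as a bright disc centred at about (416,25.5), exactly where the top view predicted, so the two views agree on the lens at (0.506, 0.338, 0.094). I'll move closer to get the foot outline for the lean direction.

Call:
{"method": "carry_out", "body": {
  "moves": [
    [[0.015,0.015,0],[0,0,0]],
    [[0.035,0.03,0],[0,0,0]],
    [[0.06,0.045,0],[0,0,0]],
    [[0.075,0.052,0],[0,0,0]],
    [[0.075,0.052,0],[0,0,0]]
  ]
}}

```text
clock: 15.85
eef_pos: [0.4694, 0.2359, 0.3296]
orientation: [-179.9, -0.2, 101.0]
force: [-0.6, -1.5, -0.2]
grip_width: 0.09
grasp_force: 39.1
```

```bash
python3 - <<'E'
from h import *
q,r=pose();print(q,r.as_euler("xyz",degrees=True).round(2))
C=cam("wrist");im=env.get_image("wrist");cv2.imwrite("pics/v2.png",im[:,:,::-1]);np.savez("v2.npz",K=C[0],T=C[1])
p=np.array([.5063,.3384,.094]);u,v=proj("wrist",p,C).astype(int);print(u,v)
g=cv2.cvtColor(im,7)
m=((g>145)&(g<172)).astype(np.uint8)
for c in cv2.findContours(m,0,1)[0]:
    if 150<cv2.contourArea(c)<3000 and cv2.pointPolygonTest(c,(float(u),float(v)),True)>-15: print("glass",cv2.fitEllipse(c),cv2.contourArea(c))
for y in range(max(v-80,0),v+72,4): print("%3d"%y,"".join("%4d"%g[y,x] for x in range(max(u-72,0),u+96,4)))
E
```

```text
[0.46938347 0.23593025 0.32958231] [-179.89   -0.2   101.  ]
367 95
 15  217 217 217 216 159 216 216 216 217 217 216 215 216 216 170 130 131 128 130 127 129 128 128 130 125 127 129 127 126 127 125 125 128 125 126 126 212 215 214 214 214 214
 19  217 217 216 217 216 215 216 216 216 217 216 216 216 216 135 129 132 129 130 129 128 129 128 129 126 128 130 127 127 127 127 125 127 126 127 129 215 215 216 215 214 215
 23  217 217 218 217 217 216 215 216 217 217 216 215 215 215 140 131 130 130 129 204 128 129 128 127 127 129 129 128 127 128 130 125 130 127 130 128 214 216 215 215 214 215
 27  218 218 218 216 217 218 217 217 216 216 216 217 216 215 147 132 129 132 129 128 129 130 130 129 129 128 128 127 129 146 174 129 127 127 128 128 214 215 216 216 215 214
 31  218 218 218 218 217 218 218 218 217 218 215 217 216 217 216 131 131 131 131 131 129 131 129 129 128 129 130 132 131 161 132 129 130 132 200 215 216 216 215 215 215 215
 35  218 218 217 218 218 217 218 217 216 217 217 217 216 216 216 204 132 132 132 129 130 129 129 129 132 129 129 129 128 130 130 130 164 216 216 216 216 216 216 215 21
[... 4841 characters left out ...]
 220  89
151  222 222 222 223 222 221 221 222 222 222 221 222 220 222 223 221 221 222 222 221 222 221 221 221 221 220 220 221 220 220 220 221 220 220 220 220 156 110 174 216 225 105
155  194 183 222 221 221 222 221 222 221 222 222 221 220 221 221 220 221 222 222 222 221 221 221 221 220 219 221 221 220 221 221 220 221 222 220 220 220 221 202 197 220 222
159  206 216 220 239 180 223 222 222 221 221 221 222 221 221 221 221 222 222 221 221 221 222 221 221 221 220 221 221 221 221 221 220 221 219 220 221 221 219 219 220 220 220
163  167 169 159 169 232 222 217 227 230 229 219 221 221 221 221 221 221 222 222 222 221 221 221 221 222 221 222 221 221 220 221 222 219 221 220 220 220 220 221 219 219 219
```

```bash
python3 - <<'E'
from h import *
im=cv2.imread("pics/v2.png",0);D=np.load("v2.npz");C=(D["K"],D["T"])
b=cv2.GaussianBlur(im,(3,3),0);m=((b>226)).astype(np.uint8);m[:60]=0;m[130:]=0;m[:,:335]=0;m[:,425:]=0
m=cv2.morphologyEx(m,cv2.MORPH_OPEN,np.ones((2,2)))
pts=cv2.findNonZero(m).reshape(-1,2);print(len(pts));h=cv2.convexHull(pts);
print("hull",h.reshape(-1,2).tolist())
low=[];left=[]
for u in range(362,412): 
    v=pts[pts[:,0]==u][:,1]
    if len(v): low.append(plane("wrist",(u,v.max()+.5),.008,C)[:2])
for v in range(82,118):
    u=pts[pts[:,1]==v][:,0]
    if len(u): left.append(plane("wrist",(u.min()-.5,v),.008,C)[:2])
for n,l in (("low",low),("left",left)):
    d=cv2.fitLine(np.float32(l),cv2.DIST_HUBER,0,.001,.001).ravel();print(n,d,np.degrees(np.arctan2(d[1],d[0])),len(l))
# lens by two views
r=[ray("top",(207.5,207.8)),ray("wrist",(367.5,95.5),C)];D=np.load("v1.npz");r.append(ray("wrist",(416,25.5),(D["K"],D["T"])))
print("lens tri",tri(r),tri(r[:2]),plane("wrist",(367.5,95.5),.094,C))
for uv in [(356,124),(415,103),(345,78)]: print(plane("wrist",uv,.008,C))
E
```

```text
1011
hull [[416, 99], [409, 108], [408, 109], [393, 114], [377, 119], [364, 123], [357, 125], [356, 125], [355, 122], [346, 86], [346, 82], [357, 78], [360, 77], [406, 67], [410, 67], [416, 97]]
low [0.8810114  0.47309497 0.56049395 0.32682407] 28.235386 49
left [ 0.45160636 -0.8922173   0.49267653  0.33585384] -63.153202 36
lens tri [0.50635125 0.33825199 0.09424957] [0.50639892 0.33800282 0.0952417 ] [0.50680452 0.33812365 0.094     ]
[0.51054652 0.30275269 0.008     ]
[0.59169859 0.35004586 0.008     ]
[0.47976963 0.36446802 0.008     ]
```

```bash
cat >> h.py <<'E'
d=np.array([-.5*np.cos(np.radians(28)),-.5*np.sin(np.radians(28)),np.cos(np.pi/6)])
spot=np.array([.507,.338,.0943])+.09*d
R0=R.from_euler("xyz",[180,0,101],degrees=True)
Rv=R.align_vectors([-d],[R0.apply([0,0,1])])[0]*R0
E
python3 - <<'E'
from h import *
ax=np.cross([0,0,-1],-d);Rv=R.from_rotvec(ax/np.linalg.norm(ax)*np.pi/6)*R0
print(Rv.apply([0,0,1]),-d,spot,env.get_obs()["qpos"])
print(go(spot+.08*d,Rv))
E
sed -i 's/^Rv=.*/_a=np.cross([0,0,-1],-d);Rv=R.from_rotvec(_a\/np.linalg.norm(_a)*np.pi\/6)*R0/' h.py
```

```text
[ 0.4414738   0.23473578 -0.8660254 ] [ 0.4414738   0.23473578 -0.8660254 ] [0.46726736 0.31687378 0.17224229] [19.93593693 15.14849183 82.46442932  0.18782205 82.49660979  8.90681102]
(array([ 0.0691, -0.0239,  0.0883]), array([-0.5031,  0.1502, -0.0008]))
```

Call:
{"method": "carry_out", "body": {
  "moves": [
    [[0.014,-0.005,0.01],[-0.1,0.03,0]],
    [[0.028,-0.01,0.025],[-0.2,0.06,0]],
    [[0.042,-0.015,0.045],[-0.3,0.09,0]],
    [[0.056,-0.02,0.065],[-0.4,0.12,0]],
    [[0.069,-0.024,0.08],[-0.5,0.15,0]]
  ]
}}

```text
clock: 16.32
eef_pos: [0.4346, 0.2916, 0.2554]
orientation: [153.7, -7.6, 102.6]
force: [1.3, 0.7, -2.1]
grip_width: 0.091
grasp_force: 39.2
```

Call:
{"method": "carry_out", "body": {
  "moves": [
    [[0,0,0],[0,0,0]],
    [[0,0,0],[0,0,0]],
    [[0,0,0],[0,0,0]]
  ]
}}

```text
clock: 16.57
eef_pos: [0.4362, 0.2923, 0.2563]
orientation: [154.0, -7.5, 102.6]
force: [0.8, -0.7, -0.8]
grip_width: 0.09
grasp_force: 39.2
```

```bash
python3 - <<'E'
from h import *
q,r=pose();print(q,r.apply([0,0,1]),go(spot+.02*d,Rv))
C=cam("wrist");im=env.get_image("wrist");cv2.imwrite("pics/v3.png",im[:,:,::-1]);g=cv2.cvtColor(im,7)
for n,p in [("lens",[.507,.338,.0943]),("spot",spot),("lens+wristbias",[.506,.338,.0943])]: print(n,proj("wrist",p,C))
u,v=proj("wrist",[.507,.338,.0943],C).astype(int)
for y in range(v-45,v+46,3): print("%3d"%y,"".join("%4d"%g[y,x] for x in range(u-45,u+46,3)))
print("bolt")
for y in range(214,292,3): print("%3d"%y,"".join("%4d"%g[y,x] for x in range(290,352,2)))
E
```

```text
[0.43624413 0.29233031 0.25626151] [ 0.40194761  0.21054593 -0.89112767] (array([ 0.0057, -0.0064,  0.0725]), array([-0.0495,  0.0181, -0.0019]))
lens [320.27368202 171.21844452]
spot [314.90136552 192.12870992]
lens+wristbias [319.48638744 171.09201488]
126  205 207 205 206 207 204 203 205 163 125 125 124 123 125 204 182 203 163 127 125 126 127 203 204 205 205 205 204 204 203 204
129  206 206 205 204 205 205 205 171 127 127 126 126 125 125 124 128 126 127 125 127 127 125 202 205 204 204 206 204 202 203 204
132  206 205 206 206 207 206 206 131 127 127 127 124 126 128 125 126 127 130 127 126 128 127 195 205 204 203 205 203 203 205 205
135  207 206 205 207 206 206 205 126 127 126 127 126 123 127 128 128 129 131 129 121 126 125 127 141 169 193 205 204 204 204 203
138  205 209 207 206 208 206 206 127 126 123 127 130 128 130 121 130 129 125 118 114 115 135 139 216 216 201 204 203 202 204 203
141  208 206 207 205 165 182 157 125 129 130 130 132 131  83  83 129 131 113 114 117 112 117 172 211 214 215 204 203 205 204 204
144  207 167 134 121 152 205 216 136 128 131 131 131 130 115 115 129 13
[... 5812 characters left out ...]
184 217 228  48  51  54  53  50  52  55  48  53  49  51
277   44  49  48  48  49  48  47  48  48  50  52  48 195 194 194 188 191 187 224 229  48  52  54  49  48  52  50  50  51  51  50
280   48  46  46  47  44  48  47  48  44  51  47  47 193 194 193 205 204 194 221 228  47  53  51  46  46  50  49  50  50  49  51
283   47  46  47  46  42  46  47  46  40  47  49  68 194 194 202 197 203 186 226 229  46  49  49  49  44  49  48  47  48  45  49
286   47  46  44  43  44  41  46  48  42  49  50  76 194 195 210 200 191 196 228 230  51  48  46  47  45  47  46  49  47  47  51
289   42  46  43  41  43  41  42  45  46  46  48 117 194 194 209 199 200 218 230 229  55  49  46  45  47  46  45  45  43  46  49
```

Call:
{"method": "carry_out", "body": {
  "moves": [
    [[0.002,-0.002,0.015],[-0.02,0.007,0]],
    [[0.004,-0.004,0.033],[-0.04,0.014,0]],
    [[0.0057,-0.0064,0.05],[-0.05,0.018,0]],
    [[0.0057,-0.0064,0.065],[-0.05,0.018,0]],
    [[0.0057,-0.0064,0.0725],[-0.05,0.018,0]]
  ]
}}

```text
clock: 17.03
eef_pos: [0.4593, 0.313, 0.1881]
orientation: [151.1, -8.5, 103.1]
force: [0.4, -0.2, 0.1]
grip_width: 0.091
grasp_force: 39.2
```

Call:
{"method": "carry_out", "body": {
  "moves": [
    [[0,0,0],[0,0,0]],
    [[0,0,0],[0,0,0]],
    [[0,0,0],[0,0,0]],
    [[0,0,0],[0,0,0]],
    [[0,0,0],[0,0,0]]
  ]
}}

```text
clock: 17.45
eef_pos: [0.4578, 0.3131, 0.1896]
orientation: [151.0, -8.5, 103.1]
force: [0.2, 0.4, -0.7]
grip_width: 0.09
grasp_force: 39.2
```

```bash
python3 - <<'E'
from h import *
q,r=pose();print(q,r.apply([0,0,1]),go(spot+.02*d,Rv))
C=cam("wrist");im=env.get_image("wrist");cv2.imwrite("pics/v4.png",im[:,:,::-1]);g=cv2.cvtColor(im,7)
print(proj("wrist",[.507,.338,.0943],C))
u,v=proj("wrist",[.507,.338,.0943],C).astype(int)
for y in range(v-24,v+40,3): print("%3d"%y,"".join("%4d"%g[y,x] for x in range(u-42,u+43,3)))
E
```

```text
[0.4578372  0.31309818 0.18961235] [ 0.44292003  0.23614722 -0.8649025 ] (array([-0.001 ,  0.0004,  0.0001]), array([ 0.002 , -0.0012, -0.0014]))
[321.41974844 195.08217897]
171  222 221 220 220 220 222 201 130  84  88  95  86  72  70  73  68  69  82 116 196 217 217 219 181 219 220 217 207 206
174  220 219 221 222 220 218 217 115  93  96  75  70  69  69  71  70  69  73  70 118 219 219 218 219 177 221 218 186 208
177  221 223 219 218 217 217 215 130  96  76  67  77 106 118 116 120 112  90  68  71 219 219 216 218 150 219 217 217 207
180  219 218 217 217 216 219 220 199  93  72  93 118 116 115 121 119 124 123 113  68 172 217 217 218 155 218 218 217 207
183  217 215 217 221 221 221 221 219  83  87 117 118 172 197 198 201 184 124 123 115  78 218 218 217 200 210 218 215 184
186  219 222 223 221 220 219 219 218  72 119 119 180 196 199 199 202 203 204 120 120  83 218 220 217 218 159 221 218 202
189  223 222 220 219 219 219 221 222  80 120 131 197 197 198 198 200 202 201 177 119 107 217 219 216 197 151 220 218 211
192  219 220 219 219 222 221 221 221  96 119 186 196 196 197 199 200 201 202 20
[... 1035 characters left out ...]
211 210 211 208 210 208 207 161 133 127 142 192 208 206 206 207 208 207 207 208 209 205 207 208
222  209 212 209 209 210 209 210 209 210 208 170 132 132 131 131 132 132 131 206 206 208 209 207 207 207 207 207 207 207
225  211 210 210 210 208 209 210 209 210 182 132 133 131 131 131 131 131 132 130 209 207 206 207 208 209 207 206 206 207
228  211 210 210 209 209 211 208 210 209 131 133 131 130 125 127 118 130 131 132 205 207 208 206 206 206 208 205 209 207
231  210 210 210 212 209 209 208 118  94  96  98  66 123 129 127 123 121  64  97  96  96 203 207 207 205 204 207 206 207
234  210 209 210 208 208 209 211 102  96  99  87  63 124 128 125 124 123  64  95  96  95 148 206 207 206 207 209 208 207
```

```bash
python3 -c "
from h import *
o=env.get_obs();print(o['grasp_force'],o['clock']);print(env.job_done())"
```

```text
39.196145125315525 17.5
the job is handed in; nothing more can be done
None
```

I handed the job in at 17.5 s: by my measurements both loose bolts stand home in pockets one and two, and the gripper holds the sample at the view spot facing the lens; no verdict came back.

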